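Uncover the button tray and hold it up level

TASK

On the tailor's bench, slide the sewing box's cover by its black pull all the way to its end stop over the white bobbin tray, so that the blue button tray is fully uncovered. Then lift the blue tray out by its upright centre handle, keeping it level so that no button spills, and finish while still holding it steady and level in the air over the sewing box, its underside at least 10 cm above the cover. Leave the bobbin tray and the other things on the bench where they are.

Things in the scene. Friction and masses are not known exactly. Their poses are not given: they have to be found in the camera images.
- sewing_box: fixed wooden sewing box, 134 (x) by 326 (y) mm outside, pocket walls 70 mm high, guide rails along both long sides (6 mm wide) up to 80 mm; origin at the centre of its underside on the bench, z up. Two equal open pockets, 118 (x) by 150 (y) mm inside, floor 6 mm above the bench, centred at y = -80 and y = +80 mm of its frame. Either tray may stand in either pocket
- cover (a joint): slide of the flat wooden cover (120 by 163 mm, 6 mm thick, top face 76 mm above the bench) along the box's +y; 0 = end stop, covering the pocket at the box's -y; 0.160 m = the other end stop, covering the pocket at +y. Starts part-way. Dry friction about 2 N; it stays where it is left
- cover_pull (a point): middle of the black upright pull bar fixed on the centre of the cover: bar 50 mm long along the box's x, 14 mm thick along the box's y (pinch it there), 32 mm tall; this point is 92 mm above the bench, 16 mm below the bar's top (108 mm)
- button_tray_center (a point): centre of the loose blue button tray (half-way up, 26 mm above its underside): open tray 104 (x) by 134 (y) mm, rim 20 mm high, 3 mm floor and walls, with an upright blue handle plate across its middle, 98 mm long along the tray's x, 14 mm thick along its y, top 52 mm above the underside (26 mm above this point, 58 mm above the bench while in the box). z up; tray axes nearly parallel to the box's. Weighs 110 to 230 g. Holds four loose buttons, two on each side of the handle
- bobbin_tray_center (a point): centre of the loose white bobbin tray, same shape and size as the button tray, white, with red, green and orange bobbins; 26 mm above its underside; stays in its pocket
- button_tray: the same blue button tray; origin at the centre of its underside, z up
- bobbin_tray: the same white bobbin tray; origin at the centre of its underside
- button0: loose yellow coat button lying in the blue tray, 28 mm across, 6 mm thick; origin at the centre of its underside
- button1: loose yellow coat button lying in the blue tray, 28 mm across, 6 mm thick; origin at the centre of its underside
- button2: loose yellow coat button lying in the blue tray, 28 mm across, 6 mm thick; origin at the centre of its underside
- button3: loose yellow coat button lying in the blue tray, 28 mm across, 6 mm thick; origin at the centre of its underside
- thread_cone: green thread cone standing on the bench beyond the box, 52 mm across its foot, 80 mm tall; origin under its centre; leave alone
- spectacle_case: brown spectacle case lying off the box's +y end, 62 by 155 by 34 mm; origin under its centre; leave alone
- tape_case: yellow round tape-measure case lying off the box's -y end, 56 mm across, 16 mm high; origin under its centre; leave alone
Mind the look-alikes: they are no part of the job. Of the things that look like the button_tray, the smaller one is meant. What is shaped like the button1 but red is not meant.

How it is judged (in metres and radians):
On the way:
1. the cover is fully over the bobbin tray while the button tray still stands in its pocket (horizontal distance between cover_pull and bobbin_tray_center below 0.014 m and z of button_tray_center in the frame of sewing_box below 0.045 m), for 0.2 s.
At the end, for the whole second after the job is handed in: Cover pull within 14 mm (plan view) of the bobbin tray's centre; button tray held by fingers only (>1 N), centre 187 mm or more above the bench, within 200 mm of the box centre, tilt <0.14 rad, <20 mm/s, <0.15 rad/s, 4 buttons in it; bobbin tray moved <20 mm, others <30 mm (horizontal distance between cover_pull and bobbin_tray_center below 0.014 m and z of button_tray_center in the frame of sewing_box above 0.187 m and horizontal distance between button_tray_center and sewing_box below 0.2 m and angle between button_tray's own z axis and vertical below 0.14 rad and linear speed of button_tray below 0.02 m/s and angular speed of button_tray below 0.15 rad/s and contact force between button_tray and the fingers above 1 N and contact force between button_tray and sewing_box below 0.05 N and contact force between button_tray and bobbin_tray below 0.05 N and contact force between button_tray and thread_cone below 0.05 N and contact force between button_tray and spectacle_case below 0.05 N and contact force between button_tray and tape_case below 0.05 N and distance between each of button0, button1, button2, button3 and button_tray_center below 0.075 m and distance of each of thread_cone, spectacle_case, tape_case from where it was at the start of the episode below 0.03 m and distance of bobbin_tray from where it was at the start of the episode below 0.02 m); the arm keeps its last pose, push and grip.
It fails at once if a button leaves the button tray (distance between any of button0, button1, button2, button3 and button_tray_center above 0.09 m).
It fails at once if the button tray is tipped by more than 0.35 rad (angle between button_tray's own z axis and vertical above 0.35 rad).
It fails at once if the bobbin tray is moved more than 20 mm (distance of bobbin_tray from where it was at the start of the episode above 0.02 m).
It fails at once if another thing on the bench is moved more than 30 mm (distance of any of thread_cone, spectacle_case, tape_case from where it was at the start of the episode above 0.03 m).
It also fails if it takes over 48 s, if anything falls off the work surface, if the arm or the gripper's body presses on something with over 40 N, if the wrist force passes 120 N, or if a joint passes its speed limit or range.

ROBOT

A 6-joint arm with a two-finger parallel gripper is mounted at the origin on the work surface. World frame = base frame: x ahead of the robot, y to its left, z up, the work surface at z = 0. Lengths are in mm, angles in degrees, forces in N, time in s.
With the tool pointing down it reaches from about 300 to 850 mm from the base axis. Payload 4.2 kg.
Tool frame: the origin (TCP) lies on the centre line of the jaws, within the pads' length; the fingertips stand 14 mm ahead of it and the grasp point (between the pads) lies 5 mm behind it (env.finger_overhang is the z of the fingertips in the tool frame, in mm); z points along the fingers, y is the line along which they close (so a half turn about z gives the same grasp; the last joint's range is limited). The gripper opens to 91 mm and grips with 3 to 60 N. Pads are 32 mm wide; open, the fingers measure 118 mm over their backs; the gripper's body (76 mm by 178 mm) begins 60 mm behind the grasp point.
Start: joints at [69.328, 18.312, 89.639, -0, 72.044, -1.146], TCP at [192.191, 541.945, 227.976] pointing down, gripper open.
Joint ranges: [-177.97, 177.97], [-48.28, 115.42], [12.27, 149.76], [-77.06, 257.06], [2.81, 150.46], [-146.56, 146.56]. Speed limits (degrees/s): [147.25, 147.25, 180, 180, 180, 180].

INTERFACE

Orientations are given as [roll, pitch, yaw] about the fixed x, y, z axes, in that order (R = Rz(yaw) Ry(pitch) Rx(roll)).
In Python, from workcell import sensors, viewer, env gives the robot as it stands. The module is installed in compiled form; this text tells all that it offers.
- The arm moves only by the tool step_arm, never from a script. Its argument "plan" is one flat list of numbers, 6 for each row, row after row: the shift along the tool's x, y, z in cm, then the turn, a rotation vector about the tool's x, y, z in rad. In form: [x, y, z, wx, wy, wz, x, y, z, wx, wy, wz, ...]. A call has 1 to 5 rows; each row shifts and turns the commanded pose from where the row before left it, along the tool's axes as they then stand; what a row does not reach is not made up. A row lasts 1/12 s, in which the tool goes at most 41.7 mm and 7.16 degrees, less where a joint would pass 70% of its speed; a pose out of reach is approached as far as the arm can. A call is refused whole if a number of a shift passes 4.17 or a number of a turn 0.125, either way. A call with a gripper value outside its range is refused whole. "hand" is the finger opening in cm, from 0 to 9.12, set as the call begins (left out, the last holds). The fingers move at their own pace and stop on an object; "newtons" is the grip in N (left out, the last holds). Time passes only in rows, so rows that do not move let the fingers close. It gives the time, the measured TCP pose, the force, the opening and the grip force at its end, in the units of the state.
- sensors.state(): the state, without advancing time (a new reading comes with each control period).
- viewer.grab_frame(name): name is "scene" or "top"; returns a dict with "img" (384x512x3 uint8, red, green, blue), "fx", "fy", "cx", "cy" (pixels), "position" and "attitude" of the camera in the world. Camera axes: x right, y down, z forward; pixel columns grow to the right and rows downward; lengths in mm; the calibration is good to about 2 mm. A picture is of the moment at which its call begins. There is no depth.
- env.job_done(): hands the job in; it is judged then, once.
Trained networks look in a picture, given as the dict that the camera call returned (one of the last four; its "shot" number tells which), for a name from the list of things; names that differ only in an ending like _2 or _b are one class to them, and where a whole thing is asked for, a point or a joint stands for the part that bears it (a point fixed in the world has none). Each returns a list of dicts, best first, with "score" (0 to 1); they miss things now and then, are a little off and sometimes report something else, mostly with a low value. They report only what shows in the picture. A call takes as long as a camera call. They do not tell look-alikes from the thing itself.
- viewer.boxes_of(name, picture): "location" ([column, row] in pixels, amid what is visible of it).
- viewer.pinpoint(name, picture): "location" ([column, row] in pixels: a listed point, or the origin of a listed thing).
The state is a dict: "time_s": time; "qpos": joint angles; "qvel": joint speeds; "effort": joint torques, N m; "ee_pos": TCP position; "ee_rot": TCP orientation; "force": force on the tool from outside, world axes, zero at the start; "torque": the same for the moment, N m; "gripper_width": finger opening in mm; "gripper_force": force on a finger pad.
Only numpy, scipy, OpenCV 4.12 (cv2) and the standard library are available. Lean on these libraries where they do the work, as an engineer would, in place of code of your own. Each camera call takes 0.05 s, during which the arm holds its last target. There are 200 camera calls.

## Working session

There is one attempt and no reset: what is moved stays moved. The work goes in short steps, Python scripts to look and compute and a tool call to move; the robot and the scene stay as the last step left them, time stands still between calls to the robot, and variables do not carry over. Pictures are saved under pics/ and viewed, at most 10 in all, crops included, and the job is handed in when it is done.

Besides the shell and the picture viewer there is one more tool, called after "Call:" as a command line: name --argument value ..., lists and objects as JSON in quotes. step_arm: Moves the arm, as the interface text tells. Its arguments: {"type":"object","properties":{"plan":{"type":"array","items":{"type":"number"}},"hand":{"type":"number"},"newtons":{"type":"number"}},"required":["plan"]}

```bash
mkdir -p pics; cat > h.py <<'E'
import numpy as np, cv2
from scipy.spatial.transform import Rotation as R
from workcell import sensors, viewer, env
def att(f):
    a=np.array(f["attitude"],float)
    return a if a.shape==(3,3) else R.from_euler("xyz",a,degrees=True).as_matrix() if a.size==3 else R.from_quat(a).as_matrix()
def at_z(f,px,z):
    d=att(f)@np.array([(px[0]-f["cx"])/f["fx"],(px[1]-f["cy"])/f["fy"],1])
    p=np.array(f["position"],float); return p+d*(z-p[2])/d[2]
def proj(f,P):
    c=att(f).T@(np.array(P,float)-f["position"]); return [round(f["cx"]+f["fx"]*c[0]/c[2]),round(f["cy"]+f["fy"]*c[1]/c[2])]
def save(f,n): cv2.imwrite(f"pics/{n}.png",f["img"][:,:,::-1])
E
python3 - <<'E'
from h import *
H={"cover_pull":92,"button_tray_center":32,"bobbin_tray_center":32,"sewing_box":0,"button0":9,"thread_cone":0,"spectacle_case":0,"tape_case":0}
for c in("top","scene"):
    f=viewer.grab_frame(c); save(f,c+"0"); print(c,f["attitude"],f["position"],f["fx"])
    for n,z in H.items():
        for d in viewer.pinpoint(n,f)[:5]: print(n,np.round(d["location"]),round(d["score"],2),at_z(f,d["location"],z).round())
s=sensors.state();print(s)
E
```

```text
top [-174.61270047    0.64529406  -89.09907779] [422.79905996  49.95906538 993.40782137] 413.54652344154846
cover_pull [274. 162.] 0.62 [573.  23.  92.]
button_tray_center [350. 272.] 0.91 [ 332. -156.   32.]
button_tray_center [302. 170.] 0.82 [564. -44.  32.]
bobbin_tray_center [233. 166.] 0.95 [572. 117.  32.]
bobbin_tray_center [299. 168.] 0.29 [571. -38.  32.]
sewing_box [266. 168.] 0.62 [573.  40.   0.]
button0 [314. 181.] 0.61 [543. -76.   9.]
button0 [355. 146.] 0.46 [ 628. -174.    9.]
button0 [276. 163.] 0.46 [585.  16.   9.]
button0 [316. 161.] 0.45 [591. -81.   9.]
thread_cone [303. 120.] 0.9 [694. -49.   0.]
spectacle_case [153. 161.] 0.79 [587. 315.   0.]
tape_case [358. 191.] 0.9 [ 521. -184.    0.]
tape_case [301. 170.] 0.44 [570. -46.   0.]
tape_case [264. 170.] 0.18 [569.  43.   0.]
scene [-148.02342822    0.91371741   37.23221719] [ 849.20428876 -374.65538775  949.47247037] 464.9437856707523
cover_pull [259. 219.] 0.9 [568.  19.  92.]
button_tray_center [123. 230.] 0.89 [ 321. -158.   32.]
button_tray_center [243. 252.] 0.76 [570. -39.  32.]
bobbin_tray_center [286
[... 459 characters left out ...]
158.] 0.67 [578. 313.  -0.]
{'time_s': 0.9, 'qpos': array([ 6.93286660e+01,  1.83101225e+01,  8.96390972e+01,  9.46799318e-04,
        7.20431011e+01, -1.14348317e+00]), 'qvel': array([-0.05481018,  0.01762987, -0.08353242,  0.07599643,  0.05224549,
        0.09963584]), 'effort': array([ 8.98460075e-04, -4.12327015e+01, -2.32231236e+01,  7.28649949e-02,
        3.74624727e-02, -2.96692654e-06]), 'ee_pos': array([192.17984521, 541.95137096, 227.99310198]), 'ee_rot': array([ 1.79992304e+02, -7.47292051e-04,  1.60471857e+02]), 'force': array([0.40811223, 0.9042203 , 0.28219537]), 'torque': array([ 0.01068177, -0.01549332,  0.0182239 ]), 'gripper_force': 0.0, 'gripper_width': 91.19432761766654}
```

```bash
python3 - <<'E'
import cv2
a=cv2.imread("pics/top0.png")[80:300,130:400]; b=cv2.imread("pics/scene0.png")[130:350,90:360]
cv2.imwrite("pics/c0.png",cv2.resize(a,None,fx=2.7,fy=2.7,interpolation=cv2.INTER_CUBIC))
cv2.imwrite("pics/c1.png",cv2.resize(b,None,fx=2.7,fy=2.7,interpolation=cv2.INTER_CUBIC))
E
```

```text
(no output)
```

View pics/c0.png

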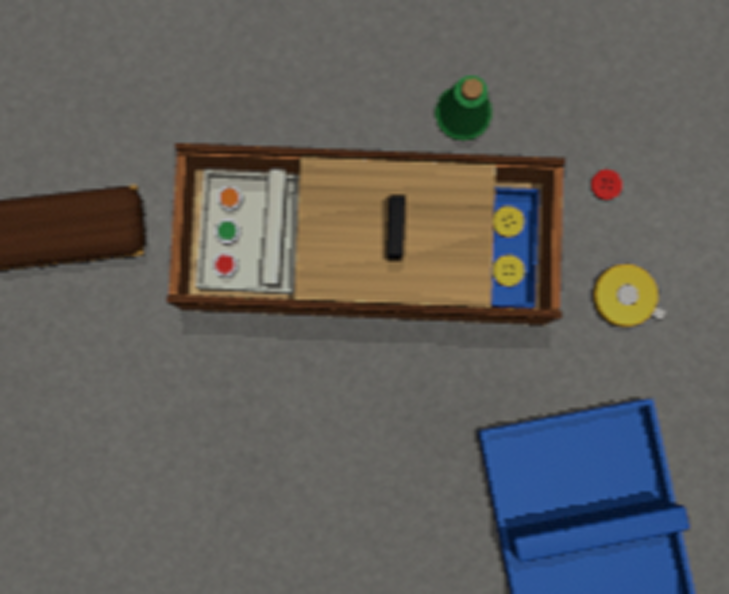

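View pics/c1.png

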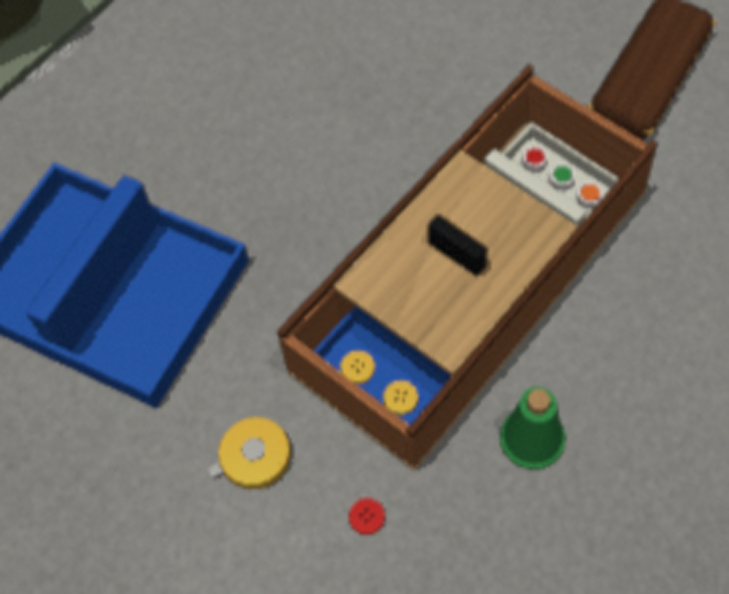

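The candidates for the blue tray, in top-picture pixels, are the tray in the box with yellow buttons (~[305,170]) and a larger empty blue tray at [350,272]. I choose the smaller one, in the box. The red button at [354,148] is a decoy. The crops show the cover mid-way with its black pull at [277,164], and the white tray on the +y side, towards the brown case.

```bash
python3 - <<'E'
from h import *
f=viewer.grab_frame("top"); g=viewer.grab_frame("scene")
T=lambda u,v:(130+u/2.7-.3,80+v/2.7-.3); S=lambda u,v:(90+u/2.7-.3,130+v/2.7-.3)
# box corners; rails (z=80)
c=[at_z(f,T(*p),80)[:2] for p in((177,145),(565,158),(559,324),(169,302))]
print("top corners",np.round(c)); c=np.array(c)
print("centre",c.mean(0).round(1),"yaw of long edges",[round(np.degrees(np.arctan2(*(-1,1)*(a-b)[::1])),2) for a,b in((c[0],c[1]),(c[3],c[2]))],"end edges",[np.round(a-b) for a,b in((c[0],c[3]),(c[1],c[2]))])
for im,M,z,ps in((f,T,108,((387,196),(405,196),(402,258),(385,258))),):
    print("pull top",np.mean([at_z(im,M(*p),z) for p in ps],0).round(1))
for im,z,q in((g,108,(457,240)),): print("pull scene ~",at_z(im,S(*q),z).round(1))
sc=[at_z(g,S(*p),70)[:2] for p in((283,345),(413,440),(654,150),(530,70))]; print("scene corners",np.round(sc),np.mean(sc,0))
E
```

```text
top corners [[ 638.  200.]
 [ 631. -122.]
 [ 493. -117.]
 [ 506.  203.]]
centre [567.2  41.1] yaw of long edges [np.float64(-1.2), np.float64(-2.39)] end edges [array([132.,  -3.]), array([138.,  -5.])]
pull top [566.9  19.2 108. ]
pull scene ~ [572.5  13.8 108. ]
scene corners [[ 508. -123.]
 [ 634. -124.]
 [ 641.  200.]
 [ 510.  207.]] [573.21733255  40.05845326]
```

Call:
step_arm --plan '[0, 0, 0, 0, 0, -0.104, 0, 0, 0, 0, 0, -0.104, 0, 0, 0, 0, 0, -0.104, -1.2, -1.6, 0, 0, 0, 0, -2.4, -3.2, 0, 0, 0, 0]' --hand 5 --newtons 8

```text
time_s: 1.42
ee_pos: [225.8, 495.1, 227.6]
ee_rot: [179.9, -0.0, 178.6]
force: [0.9, 0.9, 0.3]
gripper_width: 60.9
gripper_force: 0.0
```

Call:
step_arm --plan '[-2.4, -3.2, 0, 0, 0, 0, -2.4, -3.2, 0, 0, 0, 0, -2.4, -3.2, 0, 0, 0, 0, -2.4, -3.2, 0, 0, 0, 0, -2.4, -3.2, 0, 0, 0, 0]'

```text
time_s: 1.83
ee_pos: [342.8, 327.9, 228.2]
ee_rot: [180.0, 0.0, 178.4]
force: [0.5, 0.6, -0.1]
gripper_width: 49.6
gripper_force: 0.0
```

Call:
step_arm --plan '[-2.4, -3.2, 0, 0, 0, 0, -2.4, -3.2, 0, 0, 0, 0, -2.4, -3.2, 0, 0, 0, 0, -2.4, -3.2, 0, 0, 0, 0, -2.4, -3.2, 0, 0, 0, 0]'

```text
time_s: 2.25
ee_pos: [458.3, 164.4, 228.3]
ee_rot: [180.0, 0.0, 178.3]
force: [0.6, 0.7, -0.1]
gripper_width: 50.2
gripper_force: 0.0
```

Call:
step_arm --plan '[-2.4, -3.2, 0, 0, 0, 0, -2.4, -3.2, 0, 0, 0, 0, -2.4, -3.2, 0, 0, 0, 0, -1.2, -1.6, 0, 0, 0, 0, 0, 0, 0, 0, 0, 0]'

```text
time_s: 2.67
ee_pos: [540.6, 48.3, 227.7]
ee_rot: [-179.9, 0.1, 178.1]
force: [1.0, 1.5, -0.1]
gripper_width: 50.3
gripper_force: 0.0
```

Call:
step_arm --plan '[-1.4, -1.5, 0, 0, 0, 0, -1.4, -1.5, 1, 0, 0, 0, 0, 0, 3, 0, 0, 0, 0, 0, 3, 0, 0, 0, 0, 0, 2, 0, 0, 0]'

```text
time_s: 3.08
ee_pos: [563.9, 21.4, 135.6]
ee_rot: [180.0, -0.2, 178.3]
force: [-0.9, 0.2, -0.2]
gripper_width: 50.1
gripper_force: 0.0
```

Call:
step_arm --plan '[0, 0, 2, 0, 0, 0, 0, 0, 1.2, 0, 0, 0, 0, 0, 0.8, 0, 0, 0, 0, 0, 0, 0, 0, 0, 0, 0, 0, 0, 0, 0]'

```text
time_s: 3.5
ee_pos: [565.4, 21.5, 98.2]
ee_rot: [180.0, 0.0, 178.4]
force: [0.7, 0.0, -0.2]
gripper_width: 50.0
gripper_force: 0.0
```

```bash
python3 - <<'E'
from h import *
s=sensors.state();print(s["ee_pos"],s["force"])
f=viewer.grab_frame("scene"); save(f,"s1"); cv2.imwrite("pics/c2.png",cv2.resize(f["img"][130:350,130:400,::-1],None,fx=2.7,fy=2.7))
E
```

```text
[565.41011741  21.46601984  98.23605567] [ 0.72853572  0.02809031 -0.19655763]
```

View pics/c2.png

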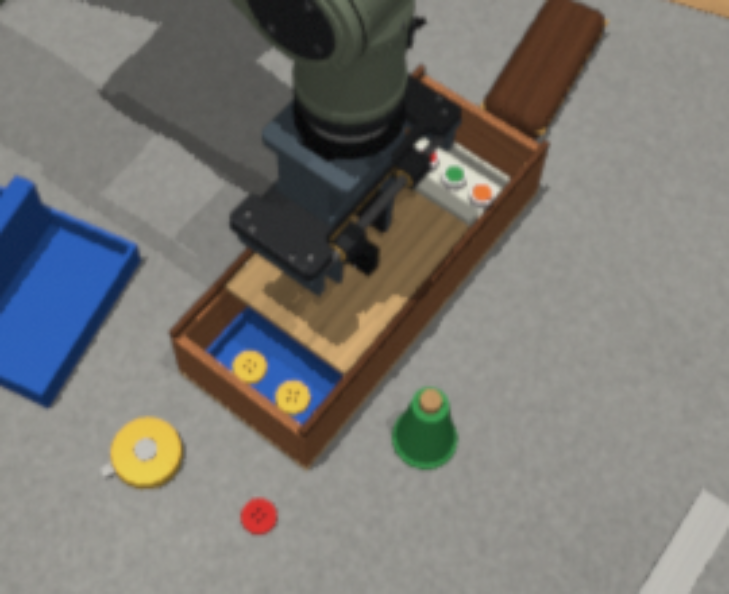

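The crop shows the gripper above the cover, its jaws straddling the pull near crop pixel [350,250]. Next I lower slightly and pinch.

Call:
step_arm --plan '[0, 0, 0.4, 0, 0, 0, 0, 0, 0, 0, 0, 0, 0, 0, 0, 0, 0, 0, 0, 0, 0, 0, 0, 0, 0, 0, 0, 0, 0, 0]' --hand 0 --newtons 10

```text
time_s: 3.97
ee_pos: [565.5, 21.0, 94.2]
ee_rot: [180.0, 0.0, 178.3]
force: [-0.2, 0.4, -0.5]
gripper_width: 19.6
gripper_force: 0.0
```

Call:
step_arm --plan '[0, 0, 0, 0, 0, 0, 0, 0, 0, 0, 0, 0, 0, 0, 0, 0, 0, 0, 0, 0, 0, 0, 0, 0, 0, 0, 0, 0, 0, 0]'

```text
time_s: 4.38
ee_pos: [565.5, 20.8, 94.2]
ee_rot: [-180.0, 0.0, 178.4]
force: [0.8, -0.9, 2.6]
gripper_width: 14.1
gripper_force: 10.0
```

Call:
step_arm --plan '[0, 0.8, 0, 0, 0, 0, 0, 1.5, 0, 0, 0, 0, 0, 1.5, 0, 0, 0, 0, 0, 1.5, 0, 0, 0, 0, 0, 1.5, 0, 0, 0, 0]'

```text
time_s: 4.8
ee_pos: [567.3, 89.8, 94.2]
ee_rot: [-180.0, 0.0, 178.4]
force: [-0.3, -2.8, 3.0]
gripper_width: 14.0
gripper_force: 10.0
```

Call:
step_arm --plan '[0, 1, 0, 0, 0, 0, 0, 0.6, 0, 0, 0, 0, 0, 0.4, 0, 0, 0, 0, 0, 0, 0, 0, 0, 0, 0, 0, 0, 0, 0, 0]'

```text
time_s: 5.22
ee_pos: [567.8, 109.7, 94.2]
ee_rot: [179.9, 0.0, 178.3]
force: [-1.1, 2.5, 5.0]
gripper_width: 14.0
gripper_force: 10.0
```

Call:
step_arm --plan '[0, 0.3, 0, 0, 0, 0, 0, 0.3, 0, 0, 0, 0, 0, 0.3, 0, 0, 0, 0, 0, 0.2, 0, 0, 0, 0, 0, 0, 0, 0, 0, 0]'

```text
time_s: 5.63
ee_pos: [568.1, 119.5, 94.2]
ee_rot: [180.0, -0.0, 178.3]
force: [-1.4, -0.3, 6.5]
gripper_width: 14.1
gripper_force: 10.0
```

Call:
step_arm --plan '[0, 0.2, 0, 0, 0, 0, 0, 0.2, 0, 0, 0, 0, 0, 0.2, 0, 0, 0, 0, 0, 0, 0, 0, 0, 0, 0, 0, 0, 0, 0, 0]'

```text
time_s: 6.05
ee_pos: [568.2, 122.4, 94.2]
ee_rot: [-179.7, -0.0, 178.4]
force: [-1.9, -10.7, 6.7]
gripper_width: 13.9
gripper_force: 10.0
```

Call:
step_arm --plan '[0, -0.3, 0, 0, 0, 0, 0, 0, 0, 0, 0, 0, 0, 0, 0, 0, 0, 0, 0, 0, 0, 0, 0, 0, 0, 0, 0, 0, 0, 0]' --hand 4.6

```text
time_s: 6.47
ee_pos: [568.2, 123.2, 93.6]
ee_rot: [180.0, -0.0, 178.3]
force: [-0.2, 0.4, 0.4]
gripper_width: 43.9
gripper_force: 0.0
```

Call:
step_arm --plan '[0, 0, -1.5, 0, 0, 0, 0, 0, -3, 0, 0, 0, 0, 0, -4, 0, 0, 0, 0, 0, -4, 0, 0, 0, 0, 0, -2, 0, 0, 0]'

```text
time_s: 6.88
ee_pos: [569.9, 123.7, 243.9]
ee_rot: [179.9, 0.4, 178.4]
force: [-0.5, -0.1, -0.9]
gripper_width: 46.0
gripper_force: 0.0
```

Call:
step_arm --plan '[0, 4, 0, 0, 0, 0, 0, 4, 0, 0, 0, 0, 0, 4, 0, 0, 0, 0, 0, 2, 0, 0, 0, 0, 0, 0, 0, 0, 0, 0]'

```text
time_s: 7.3
ee_pos: [571.9, 267.6, 238.3]
ee_rot: [179.9, -0.0, 178.6]
force: [-0.4, 0.1, 0.7]
gripper_width: 46.3
gripper_force: 0.0
```

```bash
python3 - <<'E'
from h import *
H={"cover_pull":92,"button_tray_center":32,"sewing_box":0}
for c in("top","scene"):
    f=viewer.grab_frame(c); save(f,c+"3")
    for n,z in H.items():
        for d in viewer.pinpoint(n,f)[:3]: print(c,n,np.round(d["location"]),round(d["score"],2),at_z(f,d["location"],z).round())
    if c=="top": a=f["img"][100:250,180:380,::-1]
    else: b=f["img"][150:300,140:340,::-1]
cv2.imwrite("pics/c3.png",cv2.resize(np.vstack([a,b]),None,fx=2,fy=2,interpolation=cv2.INTER_CUBIC))
s=sensors.state();print(s["ee_pos"],s["force"],s["ee_rot"])
E
```

```text
top button_tray_center [301. 170.] 0.91 [564. -43.  32.]
top button_tray_center [351. 273.] 0.88 [ 329. -158.   32.]
top sewing_box [267. 168.] 0.7 [573.  37.   0.]
scene cover_pull [286. 188.] 0.58 [570. 119.  92.]
scene button_tray_center [244. 252.] 0.77 [571. -37.  32.]
scene button_tray_center [127. 230.] 0.74 [ 327. -152.   32.]
[572.47444506 261.76259094 239.15420477] [-0.39759752 -0.81788712  0.01206826] [1.79997174e+02 9.54160207e-03 1.78260007e+02]
```

View pics/c3.png

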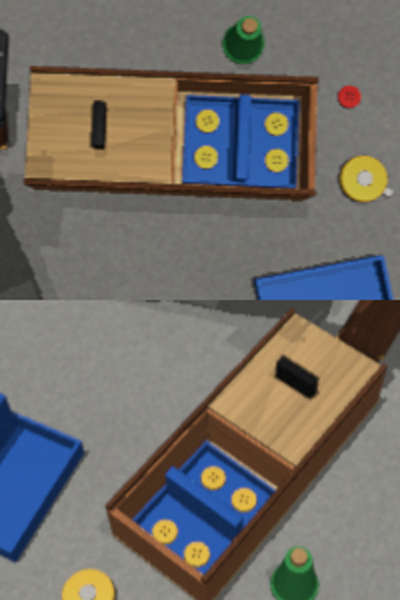

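The picture shows the cover at its stop over the white tray, with the pull at crop [98,125]. The blue tray is fully open with four buttons, and its handle centre is at crop [243,138].

```bash
python3 - <<'E'
from h import *
f=viewer.grab_frame("top"); g=viewer.grab_frame("scene")
# handle top face by brightness/blue colour: list of corners read from crop (x2)
T=lambda u,v:(180+u/2-.25,100+v/2-.25); S=lambda u,v:(140+u/2-.25,150+(v-300)/2-.25)
P=[at_z(f,T(*p),58)[:2] for p in((244.5,96),(241.5,180))]; print(np.round(P,1),np.mean(P,0).round(1),P[0]-P[1])
P=[at_z(g,S(*p),58)[:2] for p in((172,471),(239,524))]; print(np.round(P,1),np.mean(P,0).round(1),P[0]-P[1])
# pull top for reference (true y ~122.5 by touch)
P=[at_z(f,T(*p),108)[:2] for p in((98,102),(98.5,148))]; print("pull",np.mean(P,0).round(1))
P=[at_z(g,S(*p),108)[:2] for p in((281,361),(316,388))]; print("pull",np.mean(P,0).round(1))
E
```

```text
[[612.9 -41.9]
 [516.1 -39. ]] [564.5 -40.5] [96.78213033 -2.88851785]
[[523.1 -39.2]
 [617.8 -46. ]] [570.5 -42.6] [-94.62585741   6.76604404]
pull [568.8 121. ]
pull [577.8 115.9]
```

Call:
step_arm --plan '[0, -2, 0, 0, 0, 0, 0, -4, 0, 0, 0, 0, 0, -4, 0, 0, 0, 0, 0, -4, 0, 0, 0, 0, 0, -4, 0, 0, 0, 0]' --hand 4.4

```text
time_s: 8.22
ee_pos: [566.7, 81.1, 239.1]
ee_rot: [180.0, 0.0, 178.4]
force: [0.3, -0.8, -0.5]
gripper_width: 43.9
gripper_force: 0.0
```

Call:
step_arm --plan '[-0.2, -4, 0, 0, 0, 0, 0, -4, 0, 0, 0, 0, 0, -3, 0, 0, 0, 0, 0, -1.1, 0, 0, 0, 0, 0, 0, 0, 0, 0, 0]'

```text
time_s: 8.63
ee_pos: [565.5, -40.6, 239.1]
ee_rot: [-180.0, 0.0, 178.1]
force: [-0.5, 0.8, 0.2]
gripper_width: 44.1
gripper_force: 0.0
```

Call:
step_arm --plan '[0, 0, 1, 0, 0, 0, 0, 0, 3, 0, 0, 0, 0, 0, 3, 0, 0, 0, 0, 0, 2, 0, 0, 0, 0, 0, 0, 0, 0, 0]'

```text
time_s: 9.05
ee_pos: [562.3, -35.6, 143.8]
ee_rot: [179.9, -0.6, 178.5]
force: [-1.3, 0.0, -0.7]
gripper_width: 43.7
gripper_force: 0.0
```

Call:
step_arm --plan '[0, 0, 0, 0, 0, 0]'

```text
time_s: 9.13
ee_pos: [565.1, -36.3, 147.8]
ee_rot: [180.0, -0.2, 178.5]
force: [0.3, 0.6, -0.3]
gripper_width: 44.1
gripper_force: 0.0
```

Call:
step_arm --plan '[0, -0.2, 2, 0, 0, 0, 0, 0, 3, 0, 0, 0, 0, 0, 1.8, 0, 0, 0, 0, 0, 0.6, 0, 0, 0, 0, 0, 0, 0, 0, 0]'

```text
time_s: 9.55
ee_pos: [565.8, -39.3, 74.9]
ee_rot: [180.0, -0.0, 178.4]
force: [-0.0, -0.4, 0.5]
gripper_width: 43.7
gripper_force: 0.0
```

Call:
step_arm --plan '[0, 0, 1, 0, 0, 0, 0, 0, 1, 0, 0, 0, 0, 0, 0.8, 0, 0, 0, 0, 0, 0.4, 0, 0, 0, 0, 0, 0, 0, 0, 0]'

```text
time_s: 9.97
ee_pos: [565.0, -40.0, 42.0]
ee_rot: [180.0, -0.1, 178.3]
force: [-0.1, -0.2, -0.8]
gripper_width: 44.0
gripper_force: 0.0
```

Call:
step_arm --plan '[0, 0, 0, 0, 0, 0, 0, 0, 0, 0, 0, 0]'

```text
time_s: 10.13
ee_pos: [565.9, -40.1, 43.2]
ee_rot: [180.0, 0.0, 178.3]
force: [1.3, 0.2, -0.4]
gripper_width: 44.3
gripper_force: 0.0
```

```bash
python3 - <<'E'
from h import *
f=viewer.grab_frame("scene")
cv2.imwrite("pics/c4.png",cv2.resize(f["img"][170:300,170:340,::-1],None,fx=4,fy=4,interpolation=cv2.INTER_CUBIC))
s=sensors.state();print(s["ee_pos"],s["force"],s["ee_rot"])
E
```

```text
[565.98975037 -40.10715946  43.36141023] [-0.63503385  0.47015324 -0.55387554] [1.79998071e+02 5.75876835e-02 1.78346228e+02]
```

View pics/c4.png

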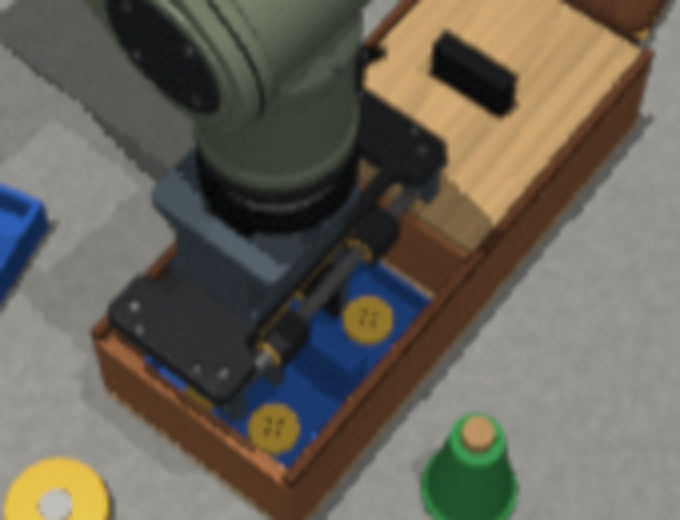

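The fingers straddle the handle near crop [320,310], with the buttons clear. Next I close gently, then firm up the grip.

Call:
step_arm --plan '[0, 0, 0.3, 0, 0, 0, 0, 0, 0, 0, 0, 0, 0, 0, 0, 0, 0, 0, 0, 0, 0, 0, 0, 0, 0, 0, 0, 0, 0, 0]' --hand 0 --newtons 6

```text
time_s: 10.6
ee_pos: [565.7, -40.1, 40.0]
ee_rot: [-180.0, 0.0, 178.4]
force: [0.5, 0.7, -0.8]
gripper_width: 14.0
gripper_force: 6.1
```

Call:
step_arm --plan '[0, 0, 0, 0, 0, 0, 0, 0, 0, 0, 0, 0, 0, 0, 0, 0, 0, 0, 0, 0, 0, 0, 0, 0, 0, 0, 0, 0, 0, 0]'

```text
time_s: 11.02
ee_pos: [565.6, -40.1, 40.0]
ee_rot: [180.0, 0.0, 178.3]
force: [1.1, -0.6, 1.1]
gripper_width: 14.4
gripper_force: 6.0
```

Call:
step_arm --plan '[0, 0, 0, 0, 0, 0, 0, 0, 0, 0, 0, 0, 0, 0, 0, 0, 0, 0, 0, 0, 0, 0, 0, 0, 0, 0, 0, 0, 0, 0]' --newtons 30

```text
time_s: 11.43
ee_pos: [565.6, -40.1, 40.0]
ee_rot: [180.0, 0.0, 178.3]
force: [0.4, -1.0, 0.8]
gripper_width: 14.1
gripper_force: 30.0
```

Call:
step_arm --plan '[0, 0, -0.1, 0, 0, 0, 0, 0, -0.3, 0, 0, 0, 0, 0, -0.5, 0, 0, 0, 0, 0, -0.5, 0, 0, 0, 0, 0, -0.5, 0, 0, 0]'

```text
time_s: 11.85
ee_pos: [565.6, -40.0, 59.4]
ee_rot: [180.0, -0.0, 178.4]
force: [0.9, -0.8, -2.2]
gripper_width: 13.8
gripper_force: 30.0
```

Call:
step_arm --plan '[0, 0, -0.7, 0, 0, 0, 0, 0, -0.8, 0, 0, 0, 0, 0, -0.9, 0, 0, 0, 0, 0, -1, 0, 0, 0, 0, 0, -1, 0, 0, 0]'

```text
time_s: 12.27
ee_pos: [565.7, -40.0, 104.2]
ee_rot: [180.0, 0.0, 178.4]
force: [0.8, -0.0, -2.0]
gripper_width: 13.8
gripper_force: 30.0
```

Call:
step_arm --plan '[0, 0, -1, 0, 0, 0, 0, 0, -1, 0, 0, 0, 0, 0, -1, 0, 0, 0, 0, 0, -1, 0, 0, 0, 0, 0, -1, 0, 0, 0]'

```text
time_s: 12.68
ee_pos: [565.5, -40.0, 154.0]
ee_rot: [180.0, 0.0, 178.3]
force: [-0.8, 0.1, -3.3]
gripper_width: 13.8
gripper_force: 30.0
```

Call:
step_arm --plan '[0, 0, -1, 0, 0, 0, 0, 0, -1, 0, 0, 0, 0, 0, -1, 0, 0, 0, 0, 0, -1, 0, 0, 0, 0, 0, -1, 0, 0, 0]'

```text
time_s: 13.1
ee_pos: [565.5, -40.0, 203.9]
ee_rot: [180.0, 0.0, 178.3]
force: [-0.2, -0.1, -2.0]
gripper_width: 14.0
gripper_force: 30.0
```

Call:
step_arm --plan '[0, 0, -0.8, 0, 0, 0, 0, 0, -0.6, 0, 0, 0, 0, 0, -0.4, 0, 0, 0, 0, 0, -0.2, 0, 0, 0, 0, 0, 0, 0, 0, 0]'

```text
time_s: 13.52
ee_pos: [565.7, -40.0, 223.2]
ee_rot: [180.0, 0.0, 178.4]
force: [-0.4, 0.4, -3.3]
gripper_width: 13.4
gripper_force: 30.0
```

Call:
step_arm --plan '[0, 0, 0, 0, 0, 0, 0, 0, 0, 0, 0, 0, 0, 0, 0, 0, 0, 0, 0, 0, 0, 0, 0, 0, 0, 0, 0, 0, 0, 0]'

```text
time_s: 13.93
ee_pos: [565.5, -40.0, 222.7]
ee_rot: [180.0, -0.0, 178.4]
force: [-0.5, 0.7, -2.3]
gripper_width: 13.6
gripper_force: 30.0
```

```bash
python3 - <<'E'
from h import *
a=viewer.grab_frame("top");f=viewer.grab_frame("scene")
cv2.imwrite("pics/c5.png",cv2.resize(np.vstack([f["img"][140:300,160:360,::-1],a["img"][90:230,200:400,::-1]]),None,fx=2,fy=2,interpolation=cv2.INTER_CUBIC))
for n in("button_tray_center","button0"):print(n,[(np.round(d["location"]),round(d["score"],2),at_z(f,d["location"],214).round()) for d in viewer.pinpoint(n,f)])
print([(at_z(f,d["location"],92).round(),d["score"]) for d in viewer.pinpoint("cover_pull",f)])
s=sensors.state();print(s["ee_pos"],s["force"],s["ee_rot"],s["gripper_force"],s["gripper_width"])
E
```

```text
button_tray_center [(array([240., 207.]), 0.95, array([566., -36., 214.])), (array([261., 208.]), 0.75, array([598., -15., 214.])), (array([125., 232.]), 0.57, array([ 431., -201.,  214.]))]
button0 [(array([263., 208.]), 0.69, array([600., -14., 214.])), (array([222., 321.]), 0.65, array([ 672., -222.,  214.])), (array([236., 237.]), 0.57, array([598., -89., 214.])), (array([217., 225.]), 0.39, array([554., -91., 214.]))]
[(array([570., 126.,  92.]), 0.86), (array([ 555., -211.,   92.]), 0.36)]
[565.57908351 -40.05241162 222.91622513] [ 0.09109222  0.59397058 -2.08917099] [ 1.79996160e+02 -6.19099165e-04  1.78350255e+02] 29.998769760131836 14.153770766711535
```

View pics/c5.png

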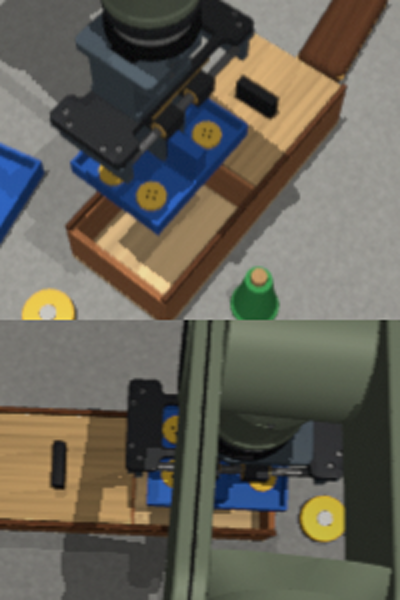

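The tray is in the air and level over the box, with buttons still in it and the pull at the end stop. Handing in.

```bash
python3 -c "
from h import *
print(env.job_done())"
```

```text
the job is handed in; nothing more can be done
None
```

I slid the cover to its end stop over the bobbin tray and lifted the blue tray out. I handed in with it held level about 11 cm above the cover, its buttons still in it; the hand-in returned no verdict.

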